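Steady the rocking lid press with its wedge

ROBOT

A 6-joint arm with a two-finger parallel gripper is mounted at the origin on the work surface. World frame = base frame: x ahead of the robot, y to its left, z up, the work surface at z = 0. Lengths are in mm, angles in rad, forces in N, time in s.
With the tool pointing down it reaches from about 250 to 800 mm from the base axis. Payload 3.9 kg.
Tool frame: the origin (TCP) lies at the very end of the fingers, on their centre line; the grasp point (between the pads) lies 19 mm behind it (manip.grip_depth is the distance from the TCP to the grasp point, in mm); z points along the fingers, x is the direction in which the jaws open and shut, and the axes are right-handed (so a half turn about z gives the same grasp; the last joint's range is limited). The gripper opens to 85 mm and grips with 20 to 120 N. Pads are 22 mm wide; open, the fingers measure 114 mm over their backs; the gripper's body (76 mm by 85 mm) begins 54 mm behind the grasp point. The pads swing forward as they close: fully open they stand 13 mm farther back than shut.
Start: joints at [1.139, 0.26, -0.138, 1.173, 0, 1.571], TCP at [219.71, 476.805, 231.304] pointing down, gripper open.
Joint ranges: [-2.78, 2.78], [-0.83, 1.72], [-1.28, 1.37], [-1.9, 2.12], [-1.57, 1.48], [-3.14, 3.14]. Speed limits (rad/s): [2.57, 2.57, 3.14, 3.14, 3.14, 3.14].

INTERFACE

Orientations are given as a unit quaternion [x, y, z, w].
In Python, from bench import manip, eyes, job gives the robot as it stands.
- The arm moves only by the shell command python3 -m crank 'ROWS' [FORCE]. ROWS is text: rows parted by semicolons, each of 5 numbers parted by spaces: the shift along the tool's x, y, z as a fraction of full scale, then the turn about the tool's z as a fraction of full scale, then the closure, from -1 (fully open) to 1 (shut), so that 0 is half open. In form: dx dy dz yaw claw; .... A call has 1 to 10 rows; each row shifts and turns the commanded pose from where the row before left it, along the tool's axes as they then stand; what a row does not reach is not made up. Full scale, the value 1, is 4 cm for a shift and 10 degrees for a turn. A row lasts 1/8 s, in which the tool goes at most 62.5 mm and 10.7 degrees, less where a joint would pass 70% of its speed; a pose out of reach is approached as far as the arm can. A call with a number of a shift or a turn outside -1 to 1 is refused whole. A call with a gripper value outside its range is refused whole. The fingers move at their own pace and stop on an object; FORCE is the grip in N (left out, the last holds). Time passes only in rows, so rows that do not move let the fingers close. It gives the time, the measured TCP pose, the force and the opening at its end, in the units of the state.
- manip.observe(): the state, without advancing time (a new reading comes with each control period).
- eyes.snapshot(name): name is "scene" or "side" or "wrist"; returns a dict with "frame" (420x560x3 uint8, red, green, blue), "fx", "fy", "cx", "cy" (pixels), "position" and "attitude" of the camera in the world; the wrist camera has in their place "tool_from_camera" (4x4, takes a point from camera to tool coordinates, whose origin is the TCP and whose axes are the tool frame's). Camera axes: x right, y down, z forward; pixel columns grow to the right and rows downward; lengths in mm; the calibration is good to about 2 mm. A picture is of the moment at which its call begins: read the wrist's pose just before it. There is no depth.
- job.finish_job(): hands the job in, once; it reports no verdict.
The state is a dict: "t": time; "joint_positions": joint angles; "qd": joint speeds; "joint_efforts": joint torques, N m; "position": TCP position; "ee_rot": TCP orientation; "contact_force": force on the tool from outside, world axes, zero at the start; "wrist_torque": the same for the moment, N m; "width": opening from 0.0 (shut) to 1.0 (fully open).
Only numpy, scipy, OpenCV 4.12 (cv2) and the standard library are available. Lean on these libraries where they do the work, as an engineer would, in place of code of your own. Each camera call takes 0.05 s, during which the arm holds its last target.

TASK

The lid press on the packing bench rocks because one of its four rubber feet has gone soft. Press down firmly on the corners of its base plate, one after another, to find the one that gives; then push the wooden wedge lying at that corner in under the plate until its head sits flat against the plate's edge, and press that corner firmly once more to check that it now stands solid. Only touch and push: lift nothing, do not shift the press, and leave the other three wedges and the things around where they are.

Things in the scene. Friction and masses are not known exactly. Their poses are not given: they have to be found in the camera images.
- press: hand press for tin lids, about 4 kg, loose. Base plate 200 (x) x 224 (y) x 12 on four like round rubber feet 12 high: three sound, one soft, at a different corner each time. Origin: centre of the underside; z up, x away from the robot, y left. Column, head (166 high) and lever (250) stand within 30 of its x axis. Press slowly, to 8 N or more: being heavy it feels solid to a quick tap
- corner_front_left (a point): point on top of the plate at its front left corner (front = towards the robot, left = +y), 16 in from its front and 18 from its left edge, 24 above the bench: the place to press. Over a sound foot it hardly moves (under 1); over the soft foot it yields from about 2 N, sinks about 5 by about 5 N, then stops, and springs back when released
- corner_front_right (a point): point on top of the plate at its front right corner (front = towards the robot, left = +y), 16 in from its front and 18 from its right edge, 24 above the bench: the place to press. Over a sound foot it hardly moves (under 1); over the soft foot it yields from about 2 N, sinks about 5 by about 5 N, then stops, and springs back when released
- corner_back_left (a point): point on top of the plate at its back left corner (front = towards the robot, left = +y), 16 in from its back and 18 from its left edge, 24 above the bench: the place to press. Over a sound foot it hardly moves (under 1); over the soft foot it yields from about 2 N, sinks about 5 by about 5 N, then stops, and springs back when released
- corner_back_right (a point): point on top of the plate at its back right corner (front = towards the robot, left = +y), 16 in from its back and 18 from its right edge, 24 above the bench: the place to press. Over a sound foot it hardly moves (under 1); over the soft foot it yields from about 2 N, sinks about 5 by about 5 N, then stops, and springs back when released
- wedge_front_left: loose hardwood wedge, 26 wide, lying at the front left corner, thin end pointing in under the plate's left edge. Tongue 48 long, 3.5 thick at the tip, 11.5 at the head; head 12 long, 26 wide, 26 high. Origin: underside, at the head's inner (stop) face; own x to the thin end, head's outer face at x = -12. Starts with the stop face 34 to 42 out from the edge; home, it is flat against it
- wedge_front_right: loose hardwood wedge, 26 wide, lying at the front right corner, thin end pointing in under the plate's right edge. Tongue 48 long, 3.5 thick at the tip, 11.5 at the head; head 12 long, 26 wide, 26 high. Origin: underside, at the head's inner (stop) face; own x to the thin end, head's outer face at x = -12. Starts with the stop face 34 to 42 out from the edge; home, it is flat against it
- wedge_back_left: loose hardwood wedge, 26 wide, lying at the back left corner, thin end pointing in under the plate's left edge. Tongue 48 long, 3.5 thick at the tip, 11.5 at the head; head 12 long, 26 wide, 26 high. Origin: underside, at the head's inner (stop) face; own x to the thin end, head's outer face at x = -12. Starts with the stop face 34 to 42 out from the edge; home, it is flat against it
- wedge_back_right: loose hardwood wedge, 26 wide, lying at the back right corner, thin end pointing in under the plate's right edge. Tongue 48 long, 3.5 thick at the tip, 11.5 at the head; head 12 long, 26 wide, 26 high. Origin: underside, at the head's inner (stop) face; own x to the thin end, head's outer face at x = -12. Starts with the stop face 34 to 42 out from the edge; home, it is flat against it
- lid: spare blue tin lid, 70 dia x 14.5 high, lying beside the left edge of the plate between the two left wedges; origin under its centre
- low_tin: small shallow tin, 68 dia x 38 high, beside the right edge of the plate between the two right wedges; origin under its centre
- tin_1: tall blue tin, 76 dia x 115 high, standing left of the work; origin under its centre
- tin_2: tall blue tin, same size, standing beyond the work on the right; origin under its centre
- tin_3: tall blue tin, same size, standing right of the work; origin under its centre
- tape_roll: roll of clear tape lying flat, 96 dia x 48 high, beyond the work on the left; origin under its centre
- screwdriver: screwdriver lying near the robot on the right; origin under its middle
There are look-alikes about, which are no part of the job. What is shaped like the wedge_front_right but pink or turquoise is not meant.

How it is judged:
By the outcome, as a careful person would: the job done as asked, in the order asked, and still so for the second after the job is handed in, with the robot touching nothing.
It also fails if it takes over 67 s, if anything falls off the work surface, if the arm or the gripper's body presses on something with over 40 N, if the wrist force passes 120 N, or if a joint passes its speed limit or range.

## Working session

There is one attempt and no reset: what is moved stays moved. The work goes in short steps, Python scripts to look and compute and a shell command to move; the robot and the scene stay as the last step left them, time stands still between calls to the robot, and variables do not carry over. Pictures are saved under pics/ and viewed, and the job is handed in when it is done.

```bash
ls; mkdir -p pics; python3 - <<'E'
from bench import manip, eyes, job
import cv2,json
s=manip.observe(); print(s, manip.grip_depth)
for n in ["scene","side","wrist"]:
    d=eyes.snapshot(n); cv2.imwrite(f"pics/{n}0.png",d["frame"][:,:,::-1])
    print(n,{k:(v.tolist() if hasattr(v,'tolist') else v) for k,v in d.items() if k!="frame"})
E
```

```text
pics
{'t': 0.0, 'joint_positions': array([ 1.13899722e+00,  2.60710197e-01, -1.39411011e-01,  1.17266001e+00,
        1.96403670e-05,  1.57082710e+00]), 'qd': array([ 3.03765484e-03,  1.06709802e-04, -1.54885904e-03, -2.85604243e-04,
       -7.62897996e-05, -2.05151134e-03]), 'joint_efforts': array([ 1.23363367e-03, -4.05679500e+01,  2.53921688e+01,  1.86767959e-02,
        2.35187881e-04,  3.69670246e-06]), 'position': array([219.42304922, 476.19317781, 230.43528358]), 'ee_rot': array([ 8.42179321e-01,  5.39196631e-01, -8.41096600e-04,  5.26879271e-04]), 'contact_force': array([-0.49271566, -0.29721886,  0.73519314]), 'wrist_torque': array([0.02214579, 0.01941153, 0.05901381]), 'width': 1.0012014228890243} 18.700000000000003
scene {'fx': 465.6719415304505, 'fy': 465.6719415304505, 'cx': 275.8418645412467, 'cy': 211.68114683194727, 'position': [1246.1096362319502, -110.14113728338049, 832.6428906507314], 'attitude': [0.6996470446579649, 0.6106848800544187, -0.24638476553323482, -0.27722290216976814]}
side {'fx': 391.9224235062359, 'fy': 391.9224235062359, 'cx': 278.2936659069024, 'cy': 210.29070256285712, 'position': [398.8415869203622, 678.5614363377603, 721.9620479909283], 'attitude': [-0.074559684188534, 0.9156534799882702, -0.3938825660837843, 0.029598686023706248]}
wrist {'fx': 290.0748757275811, 'fy': 290.0748757275811, 'cx': 278.3921635973669, 'cy': 211.9855933680749, 'tool_from_camera': [[0.9999997452560867, 0.0005048967009315028, 0.0005045464133381505, -0.5993846814063009], [-0.0006294479697941827, 0.9570868650083202, 0.2898005117728385, -73.72291406800508], [-0.00033657542267061697, -0.28980075553363766, 0.9570869390024701, -141.98608546258396], [0.0, 0.0, 0.0, 1.0]]}
```

View pics/scene0.png

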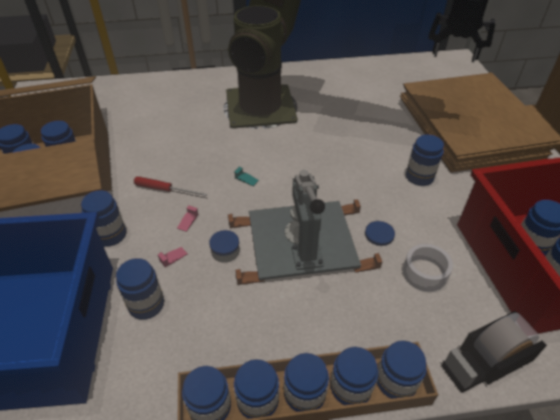

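View pics/side0.png

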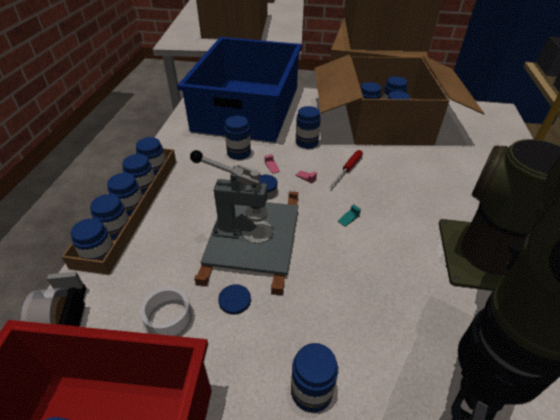

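View pics/wrist0.png

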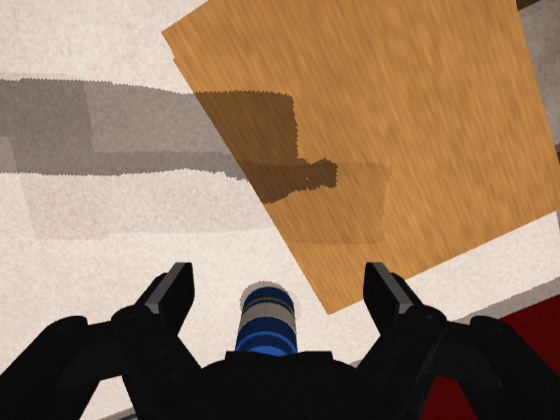

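The scene view shows the press at about (303,238), with its four wooden wedges at (240,220), (350,208), (247,276) and (370,263). The lid is at (380,233) and the low tin at (224,245). I'll enlarge both views.

```bash
python3 - <<'E'
import cv2
a=cv2.imread("pics/scene0.png")[170:300,205:405]; cv2.imwrite("pics/c_scene0.png",cv2.resize(a,None,fx=4,fy=4,interpolation=cv2.INTER_CUBIC)*1)
a=cv2.imread("pics/side0.png")[140:320,180:330]; cv2.imwrite("pics/c_side0.png",cv2.resize(a,None,fx=3.3,fy=3.3,interpolation=cv2.INTER_CUBIC))
E
```

```text
(no output)
```

View pics/c_scene0.png

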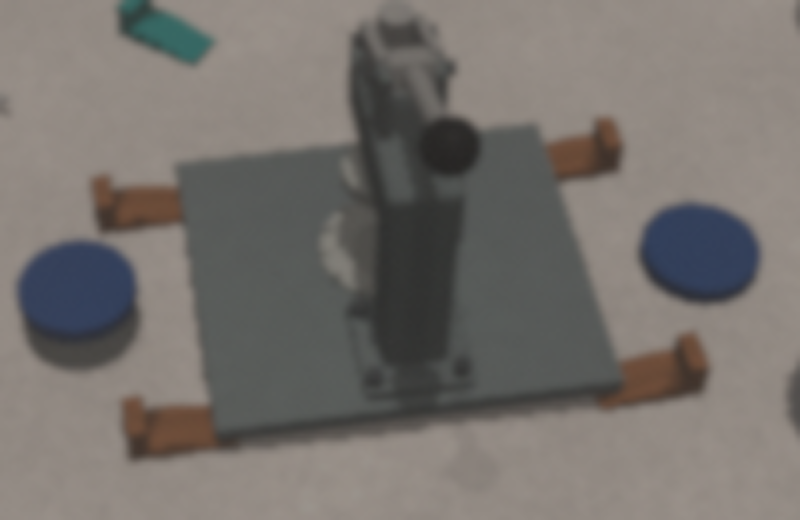

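View pics/c_side0.png

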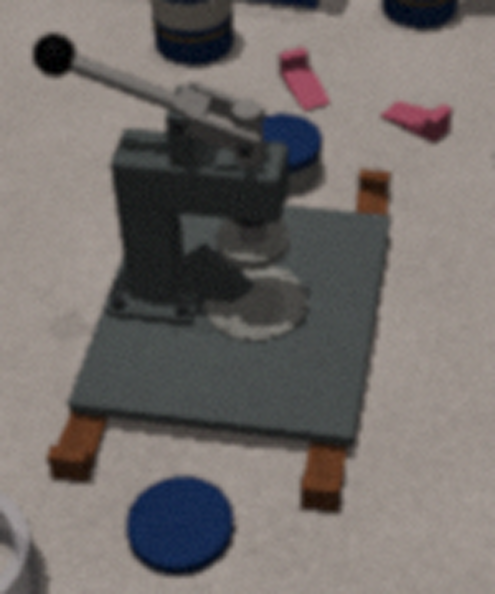

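```bash
cat > h.py <<'E'
from bench import manip, eyes, job
import numpy as np, cv2
from scipy.spatial.transform import Rotation as R
CAM={
"scene":(465.67,275.84,211.68,[1246.11,-110.14,832.64],[0.6996470446579649,0.6106848800544187,-0.24638476553323482,-0.27722290216976814]),
"side":(391.92,278.29,210.29,[398.84,678.56,721.96],[-0.074559684188534,0.9156534799882702,-0.3938825660837843,0.029598686023706248])}
def ray(c,u,v):
    f,cx,cy,p,q=CAM[c]; d=R.from_quat(q).apply([(u-cx)/f,(v-cy)/f,1]); return np.array(p),d/np.linalg.norm(d)
def onz(c,u,v,z):
    p,d=ray(c,u,v); return p+d*(z-p[2])/d[2]
def tri(rs):
    A=np.zeros((3,3));b=np.zeros(3)
    for p,d in rs:
        M=np.eye(3)-np.outer(d,d);A+=M;b+=M@p
    x=np.linalg.solve(A,b); return x,[np.linalg.norm((np.eye(3)-np.outer(d,d))@(x-p)) for p,d in rs]
def wray(s,d,u,v):
    T=np.array(d["tool_from_camera"]);Rt=R.from_quat(s["ee_rot"]).as_matrix()
    c=np.array([(u-d["cx"])/d["fx"],(v-d["cy"])/d["fy"],1])
    w=Rt@(T[:3,:3]@c); return s["position"]+Rt@T[:3,3], w/np.linalg.norm(w)
def st():
    s=manip.observe(); e=R.from_quat(s["ee_rot"]).as_matrix()
    print("t",round(s["t"],2),"pos",s["position"].round(1),"x",e[:,0].round(3),"z",e[:,2].round(3),"F",s["contact_force"].round(1),"w",round(s["width"],2)); return s
E
python3 - <<'E'
from h import *
np.set_printoptions(suppress=True,precision=1)
sc=lambda x,y:ray("scene",205+x/4,170+y/4)
sd=lambda x,y:ray("side",180+x/3.3,140+y/3.3)
P=dict(FL=((538,125),(355,438)),BL=((622,383),(72,406)),FR=((177,163),(390,213)))
for k,(a,b) in P.items(): print(k,*tri([sc(*a),sd(*b)]), onz("scene",205+a[0]/4,170+a[1]/4,24),onz("side",180+b[0]/3.3,140+b[1]/3.3,24))
print("BR",onz("scene",205+216/4,170+430/4,24))
for n,p in dict(wFL=(610,123),wBL=(691,340),wFR=(102,182),wBR=(133,404)).items(): print(n,"headtop",onz("scene",205+p[0]/4,170+p[1]/4,26))
for n,p in dict(wFL=(322,490),wBL=(72,455),wFR=(374,175)).items(): print(n,"headtop side",onz("side",180+p[0]/3.3,140+p[1]/3.3,26))
print("lid",onz("scene",205+700/4,170+250/4,14), "ltin",onz("scene",205+78/4,170+288/4,38))
for n,p in dict(column=(415,200),ball=(450,145)).items(): print(n,[onz("scene",205+p[0]/4,170+p[1]/4,z) for z in(150,200)])
print("ball",tri([sc(450,145),sd(54,54)]))
E
```

```text
FL [463.1 145.7  19.5] [np.float64(2.8714083720886863), np.float64(2.8714083720887085)] [470.5 145.7  24. ] [461.  146.4  24. ]
BL [660.7 147.3  16.2] [np.float64(2.3619758530094224), np.float64(2.361975853009471)] [668.3 146.2  24. ] [656.5 151.1  24. ]
FR [467.1 -77.4  22.4] [np.float64(2.8808139653952405), np.float64(2.880813965395273)] [471.9 -75.9  24. ] [465.3 -79.1  24. ]
BR [669.  -73.8  24. ]
wFL headtop [476.8 188.9  26. ]
wBL headtop [646.4 190.5  26. ]
wFR headtop [ 483.2 -121.6   26. ]
wBR headtop [ 647.6 -115.9   26. ]
wFL headtop side [475.9 192.8  26. ]
wBL headtop side [643.4 192.3  26. ]
wFR headtop side [ 483.8 -120.4   26. ]
lid [574.  218.8  14. ] ltin [ 573.2 -139.9   38. ]
column [array([634.2,  33.5, 150. ]), array([679.1,  23. , 200. ])]
ball [array([599.2,  58.1, 150. ]), array([646.6,  45.8, 200. ])]
ball (array([676.9,  36.7, 233.8]), [np.float64(1.5633665154225185), np.float64(1.5633665154225744)])
```

```bash
python3 -c "
from h import *
print('tin1',onz('scene',427,147,115),'tin3',onz('scene',101,204,115),'tin2',onz('scene',138,275,115),'tape',onz('scene',427,262,48))"
python3 -m crank '0 0 -0.3 -0.83 1;0 0 -0.2 -0.83 1;0 0 0 -0.81 1;0 0 0 0 1' 40; python3 -c "
from h import *
st()"
```

```text
tin1 [404.79225234 370.40264851 115.        ] tin3 [ 494.34320587 -396.18952294  115.        ] tin2 [ 696.91508961 -303.489728    115.        ] tape [695.12812596 279.44393367  48.        ]
t: 0.65
position: [219.6, 476.6, 251.1]
ee_rot: [0.708, 0.706, -0.0, 0.0]
contact_force: [0.2, 0.5, -0.0]
width: 0.142
t 0.65 pos [219.6 476.6 251.1] x [ 0.002  1.    -0.001] z [-0.    -0.001 -1.   ] F [ 0.2  0.5 -0. ] w 0.14
```

Yaw is as intended: tool x = +y, tool y = +x. Next I go to the viewpoint left of the press.

```bash
python3 -m crank '-0.8 0.85 0 0 1;-0.8 0.85 0 0 1;-0.8 0.85 0 0 1;-0.8 0.85 0 0 1;-0.8 0.85 0 0 1;-0.8 0.85 0 0 1;-0.8 0.85 0 0 1;-0.8 0.85 0 0 1;-0.8 0.85 0 0 1;0 0 0 0 1' ; python3 - <<'E'
from h import *
import pickle
s=st(); d=eyes.snapshot("wrist"); pickle.dump((s,d),open("w1.pkl","wb")); cv2.imwrite("pics/w1.png",d["frame"][:,:,::-1])
E
```

```text
t: 1.9
position: [527.3, 186.5, 250.5]
ee_rot: [0.71, 0.704, -0.0, 0.0]
contact_force: [-0.7, 1.1, 0.4]
width: 0.001
t 1.9 pos [527.3 186.5 250.5] x [ 0.007  1.    -0.001] z [-0.    -0.001 -1.   ] F [-0.7  1.1  0.4] w 0.0
```

View pics/w1.png

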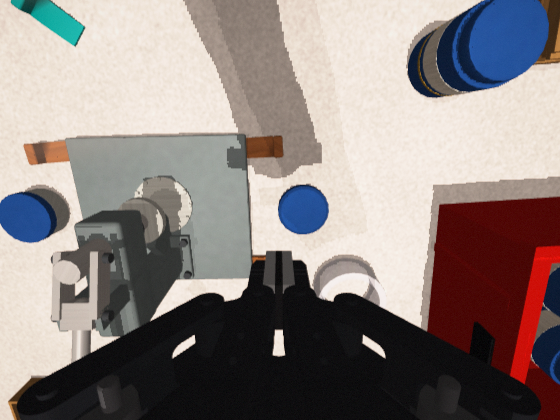

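The wrist view shows plate corners FL at (245,134), FR at (67,139) and BL near (251,278). The front left wedge spans (250–283,147), with its head at (279,146). The back left wedge is hidden behind the fingers. I'll enlarge it and measure.

```bash
python3 - <<'E'
import cv2
a=cv2.imread("pics/w1.png")[110:300,20:340]; cv2.imwrite("pics/c_w1.png",cv2.resize(a,None,fx=2.5,fy=2.5,interpolation=cv2.INTER_CUBIC))
E
```

```text
(no output)
```

View pics/c_w1.png

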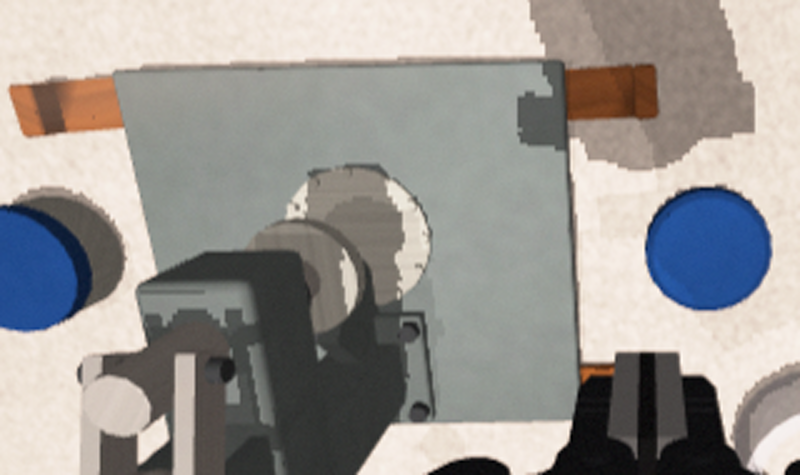

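```bash
python3 - <<'E'
from h import *
import pickle
np.set_printoptions(suppress=True,precision=1)
s,d=pickle.load(open("w1.pkl","rb"))
W=lambda x,y:wray(s,d,20+x/2.5,110+y/2.5)
sc=lambda x,y:ray("scene",205+x/4,170+y/4)
sd=lambda x,y:ray("side",180+x/3.3,140+y/3.3)
def z(r,h): p,v=r; return p+v*(h-p[2])/v[2]
for k,w,a,b in [("FL",(566,61),(538,125),(355,438)),("BL",(579,420),(622,383),(72,406)),("FR",(116,71),(177,163),(390,213))]:
    print(k,z(W(*w),24),*tri([W(*w),sc(*a),sd(*b)]),*tri([W(*w),sc(*a)]))
print("wFL head top outer/inner",z(W(659,65),26),z(W(659,117),26),z(W(634,66),26), "wFR head",z(W(10,85),26),z(W(24,135),26))
print("lid",z(W(708,248),14.5))
E
```

```text
FL [465.2 147.   24. ] [464.  146.1  20. ] [np.float64(1.358259454985631), np.float64(2.304607711007135), np.float64(3.53427540730702)] [465.5 146.9  19. ] [np.float64(0.44217041675851204), np.float64(0.44217041675854035)]
BL [663.  146.8  24. ] [662.7 146.9  18.6] [np.float64(3.02405075446248), np.float64(1.8935942531801893), np.float64(4.059180139897544)] [665.4 146.9  20.1] [np.float64(0.5692317332161145), np.float64(0.5692317332161176)]
FR [468.4 -75.1  24. ] [467.6 -77.   22.5] [np.float64(1.0932080487400941), np.float64(2.3594600405972925), np.float64(3.422171044457627)] [468.8 -76.3  21.5] [np.float64(0.6338092701894912), np.float64(0.6338092701894839)]
wFL head top outer/inner [467.3 192.7  26. ] [492.4 192.6  26. ] [467.7 180.4  26. ] wFR head [ 474.7 -127.5   26. ] [ 499.2 -126.8   26. ]
lid [564.1 219.3  14.5]
```

Plate corners from the wrist and scene views agree: FL (465,147), FR (468,-76), BL (664,147). The press points are therefore about FL (482,128), BL (648,129), FR (484,-58) and BR (650,-58). I start with BL.

```bash
python3 -m crank '-0.36 0.755 0 0 1;-0.36 0.755 0 0 1;-0.36 0.755 0 0 1;-0.36 0.755 0 0 1;0 0 1 0 1;0 0 1 0 1;0 0 1 0 1;0 0 1 0 1;0 0 0.8 0 1;0 0 0 0 1' ; python3 - <<'E'
from h import *
st()
E
```

```text
t: 3.2
position: [642.5, 131.7, 56.4]
ee_rot: [0.707, 0.707, -0.003, -0.002]
contact_force: [-1.0, 0.1, 0.9]
width: -0.001
t 3.2 pos [642.5 131.7  56.4] x [ 0.     1.    -0.001] z [-0.007 -0.001 -1.   ] F [-1.   0.1  0.9] w -0.0
```

```bash
python3 -m crank '-0.07 0.13 0.3 0 1;0 0 0.3 0 1;0 0 0 0 1' ; python3 - <<'E'
from h import *
import pickle
s=st(); d=eyes.snapshot("wrist"); pickle.dump((s,d),open("w2.pkl","wb")); cv2.imwrite("pics/w2.png",d["frame"][:,:,::-1])
d=eyes.snapshot("scene"); cv2.imwrite("pics/s2.png",cv2.resize(d["frame"][150:300,200:400,::-1],None,fx=4,fy=4))
E
```

```text
t: 3.58
position: [650.9, 128.0, 34.7]
ee_rot: [0.707, 0.707, -0.001, -0.0]
contact_force: [0.3, -0.3, 0.4]
width: -0.005
t 3.58 pos [650.9 128.   34.7] x [ 0.001  1.    -0.   ] z [-0.001 -0.    -1.   ] F [ 0.3 -0.3  0.4] w -0.0
```

View pics/w2.png

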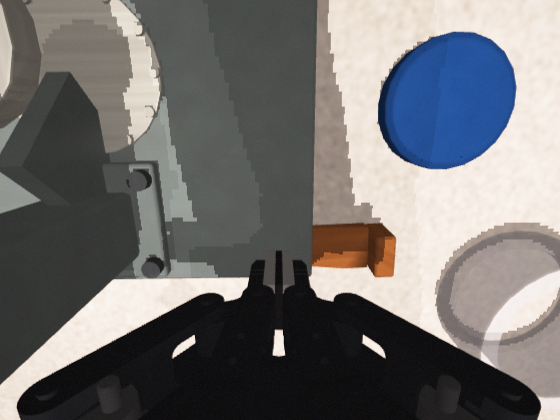

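View pics/s2.png

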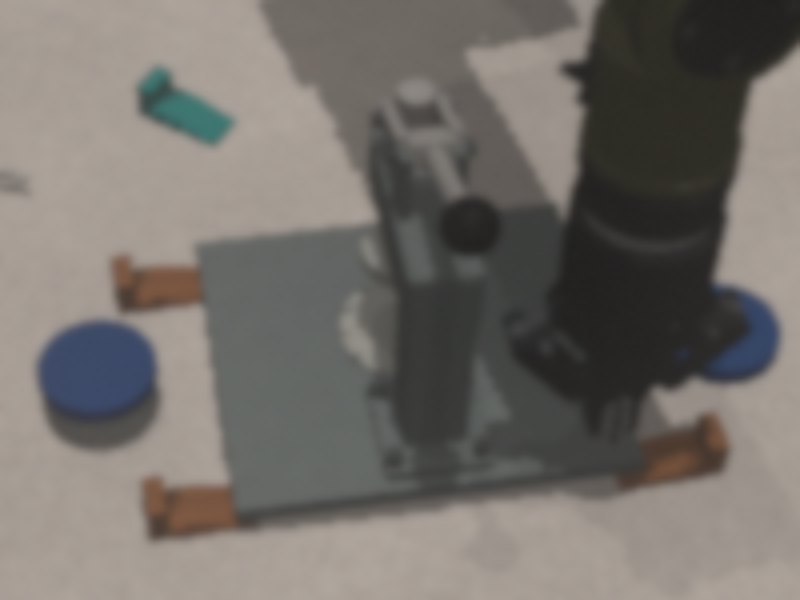

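The fingertips (about (278,262)) are just inside the back left corner at (312,276). The BL wedge is clear, with its head at (382,250). Next is the slow press.

```bash
python3 -c "
from h import *
import pickle
s,d=pickle.load(open('w2.pkl','rb'))
for u,v,h in [(312,276,24),(315,100,24),(395,228,26),(393,276,26)]:
    p,w=wray(s,d,u,v);print((p+w*(h-p[2])/w[2]).round(1))"
python3 -m crank '0 -0.05 0.15 0 1;0 0 0.05 0 1;0 0 0 0 1'
python3 -m crank '0 0 0.025 0 1;0 0 0 0 1'
python3 -m crank '0 0 0.025 0 1;0 0 0 0 1'
python3 -m crank '0 0 0.025 0 1;0 0 0 0 1'
python3 -m crank '0 0 0.025 0 1;0 0 0 0 1'
```

```text
[662.6 147.3  24. ]
[565.6 145.5  24. ]
[631.9 191.9  26. ]
[661.5 194.1  26. ]
t: 4.05
position: [649.2, 128.0, 27.1]
ee_rot: [0.707, 0.707, -0.0, -0.0]
contact_force: [-0.6, -0.7, 1.3]
width: -0.001
t: 4.3
position: [649.5, 128.1, 26.3]
ee_rot: [0.707, 0.707, 0.0, 0.0]
contact_force: [0.2, 0.8, 0.8]
width: 0.006
t: 4.55
position: [649.4, 128.1, 25.2]
ee_rot: [0.707, 0.707, -0.0, -0.0]
contact_force: [-1.3, 0.9, 0.2]
width: 0.0
t: 4.8
position: [649.4, 128.1, 24.2]
ee_rot: [0.707, 0.707, -0.0, -0.0]
contact_force: [-0.0, 0.5, 0.9]
width: -0.003
t: 5.05
position: [649.5, 128.1, 24.1]
ee_rot: [0.707, 0.707, 0.0, 0.0]
contact_force: [-2.0, 0.5, 5.1]
width: -0.002
```

```bash

python3 -m crank '0 0 0.015 0 1;0 0 0 0 1'
python3 -m crank '0 0 0.015 0 1;0 0 0 0 1'
python3 -m crank '0 0 0.015 0 1;0 0 0 0 1;0 0 0 0 1'
```

```text
t: 5.3
position: [649.5, 128.1, 24.0]
ee_rot: [0.707, 0.707, 0.0, 0.0]
contact_force: [-3.4, -1.0, 8.3]
width: 0.001
t: 5.55
position: [649.5, 128.1, 24.0]
ee_rot: [0.707, 0.707, 0.0, 0.0]
contact_force: [-3.6, -0.8, 11.0]
width: -0.0
t: 5.92
position: [649.5, 128.1, 24.0]
ee_rot: [0.707, 0.707, 0.001, 0.0]
contact_force: [-4.6, -0.8, 15.0]
width: 0.003
```

The back left corner holds at 24.0 mm under 15 N, so it is sound. Next is front left.

```bash

python3 -m crank '0 0 -0.3 0 1;0 -0.7 -0.2 0 1;0 -0.7 0 0 1;0 -0.7 0 0 1;0 -0.7 0 0 1;0 -0.7 0 0 1;0 -0.68 0 0 1;0 0 0 0 1'
```

```text
t: 6.92
position: [480.0, 127.9, 41.4]
ee_rot: [0.707, 0.707, -0.001, -0.001]
contact_force: [-0.1, -0.2, -0.7]
width: -0.004
```

```bash

python3 -m crank '0 0.04 0.2 0 1;0 0 0.18 0 1;0 0 0 0 1'
python3 -m crank '0 0 0.025 0 1;0 0 0 0 1'
python3 -m crank '0 0 0.025 0 1;0 0 0 0 1'
python3 -m crank '0 0 0.025 0 1;0 0 0 0 1'
python3 -m crank '0 0 0.025 0 1;0 0 0 0 1'
```

```text
t: 7.3
position: [484.0, 128.1, 25.3]
ee_rot: [0.707, 0.707, -0.001, -0.0]
contact_force: [0.4, 0.1, 0.0]
width: 0.001
t: 7.55
position: [484.0, 128.2, 25.3]
ee_rot: [0.707, 0.707, 0.0, 0.0]
contact_force: [-0.5, -0.5, 0.8]
width: 0.001
t: 7.8
position: [483.9, 128.2, 24.3]
ee_rot: [0.707, 0.707, 0.0, 0.0]
contact_force: [-0.2, 0.5, -0.0]
width: 0.002
t: 8.05
position: [484.0, 128.2, 24.0]
ee_rot: [0.707, 0.707, 0.0, 0.0]
contact_force: [-1.1, -0.4, 4.9]
width: 0.003
t: 8.3
position: [484.0, 128.3, 24.0]
ee_rot: [0.707, 0.707, 0.0, 0.0]
contact_force: [-4.2, -1.1, 14.3]
width: -0.003
```

Front left is also solid: 24.0 mm at 14 N. I cross in front of the press to the right side.

```bash

python3 -m crank '0 0 -0.3 0 1;0 -0.8 -0.5 0 1;-0.5 -0.8 0 0 1;-0.9 0 0 0 1;-0.9 0 0 0 1;-0.9 0 0 0 1;-0.9 0 0 0 1;-0.55 0.8 0 0 1;0 0.8 0 0 1;0 0 0 0 1'; python3 - <<'E'
from h import *
import pickle
s=st(); d=eyes.snapshot("wrist"); pickle.dump((s,d),open("w3.pkl","wb")); cv2.imwrite("pics/w3.png",d["frame"][:,:,::-1])
E
```

```text
t: 9.55
position: [487.3, -58.4, 55.0]
ee_rot: [0.708, 0.707, 0.001, 0.002]
contact_force: [-0.8, 0.3, -0.3]
width: 0.001
t 9.55 pos [487.3 -58.4  55. ] x [ 0.001  1.    -0.   ] z [ 0.004 -0.    -1.   ] F [-0.8  0.3 -0.3] w 0.0
```

View pics/w3.png

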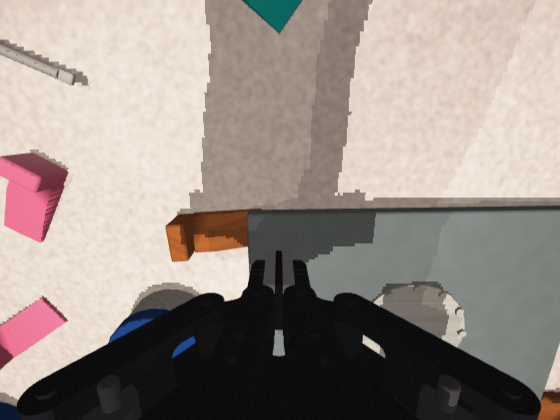

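The plate's FR corner appears at (249,211), with the front right wedge beside it (head at about (178,240)). The pink look-alikes are farther left. I press FR.

```bash
python3 -c "
from h import *
import pickle
s,d=pickle.load(open('w3.pkl','rb'))
for u,v,h in [(249,211,24),(555,207,24),(166,223,26),(170,261,26)]:
    p,w=wray(s,d,u,v);print((p+w*(h-p[2])/w[2]).round(1))"
python3 -m crank '0 -0.05 0.4 0 1;0 0 0.3 0 1;0 0 0 0 1'
python3 -m crank '0 0 0.025 0 1;0 0 0 0 1'
python3 -m crank '0 0 0.025 0 1;0 0 0 0 1'
python3 -m crank '0 0 0.025 0 1;0 0 0 0 1'
```

```text
[465.2 -77.2  24. ]
[462.7 112.4  24. ]
[ 472.4 -129.    26. ]
[ 498.5 -129.4   26. ]
t: 9.98
position: [479.9, -57.4, 25.4]
ee_rot: [0.707, 0.707, -0.001, -0.001]
contact_force: [-1.0, 1.0, -0.4]
width: -0.001
t: 10.22
position: [482.1, -57.8, 25.7]
ee_rot: [0.707, 0.707, 0.0, 0.0]
contact_force: [0.8, 0.3, 0.5]
width: 0.005
t: 10.48
position: [481.8, -57.8, 24.4]
ee_rot: [0.707, 0.707, 0.0, 0.0]
contact_force: [1.5, -0.3, -0.6]
width: -0.003
t: 10.72
position: [481.9, -57.8, 24.0]
ee_rot: [0.707, 0.707, 0.0, 0.0]
contact_force: [-1.5, 0.2, 6.9]
width: 0.001
```

```bash

python3 -m crank '0 0 0.02 0 1;0 0 0 0 1;0 0 0 0 1'
```

```text
t: 11.1
position: [481.9, -57.8, 24.0]
ee_rot: [0.707, 0.707, 0.0, 0.0]
contact_force: [-4.0, -0.1, 13.3]
width: 0.002
```

Front right is solid too: 24.0 mm at 13 N. Now back right.

```bash

python3 -m crank '0 0 -0.3 0 1;0 0.7 -0.2 0 1;0 0.7 0 0 1;0 0.7 0 0 1;0 0.7 0 0 1;0 0.7 0 0 1;0 0.68 0 0 1;0 0 0 0 1'
python3 -m crank '0 0 0.2 0 1;0 0 0.15 0 1;0 0 0 0 1'; python3 - <<'E'
from h import *
import pickle
s=st(); d=eyes.snapshot("wrist"); pickle.dump((s,d),open("w4.pkl","wb")); cv2.imwrite("pics/w4.png",d["frame"][:,:,::-1])
E
```

```text
t: 12.1
position: [651.1, -57.9, 42.7]
ee_rot: [0.707, 0.707, 0.001, 0.001]
contact_force: [-1.0, -0.0, -0.9]
width: 0.0
t: 12.48
position: [647.2, -57.8, 27.6]
ee_rot: [0.707, 0.707, -0.001, -0.001]
contact_force: [0.5, -0.2, -0.7]
width: -0.007
t 12.47 pos [647.2 -57.8  27.6] x [0.001 1.    0.   ] z [-0.003  0.    -1.   ] F [ 0.5 -0.2 -0.7] w -0.01
```

View pics/w4.png

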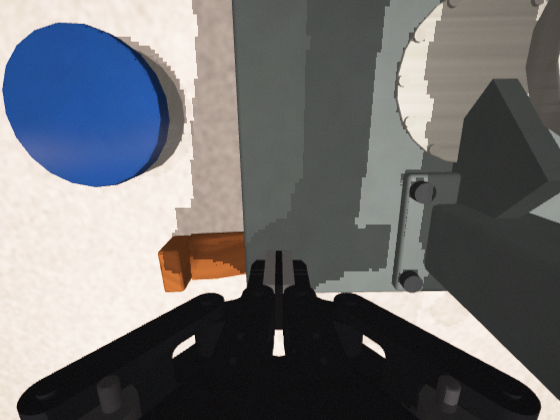

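The BR wedge is seen with its head at (173,263) and its tongue running to the plate edge at x≈245. I press BR.

```bash
python3 -c "
from h import *
import pickle
s,d=pickle.load(open('w4.pkl','rb'))
for u,v,h in [(246,291,24),(238,100,24),(159,250,26),(163,291,26),(190,291,26)]:
    p,w=wray(s,d,u,v);print((p+w*(h-p[2])/w[2]).round(1))"
python3 -m crank '0 0 0.04 0 1;0 0 0.025 0 1;0 0 0 0 1'
python3 -m crank '0 0 0.025 0 1;0 0 0 0 1'
python3 -m crank '0 0 0.025 0 1;0 0 0 0 1'
python3 -m crank '0 0 0.025 0 1;0 0 0 0 1'
python3 -m crank '0 0 0.025 0 1;0 0 0 0 1'
python3 -m crank '0 0 0.025 0 1;0 0 0 0 1'
```

```text
[664.4 -76.8  24. ]
[562.3 -77.3  24. ]
[ 638.  -122.6   26. ]
[ 663.1 -123.3   26. ]
[ 663.1 -108.1   26. ]
t: 12.9
position: [648.9, -57.9, 25.9]
ee_rot: [0.707, 0.707, 0.0, 0.0]
contact_force: [-0.9, -1.3, -0.2]
width: -0.001
t: 13.15
position: [648.9, -57.9, 24.8]
ee_rot: [0.707, 0.707, -0.0, -0.0]
contact_force: [0.3, -0.2, -0.7]
width: 0.003
t: 13.4
position: [649.1, -57.9, 24.1]
ee_rot: [0.707, 0.707, 0.0, 0.0]
contact_force: [0.4, -0.1, 1.6]
width: -0.003
t: 13.65
position: [649.1, -57.9, 23.3]
ee_rot: [0.707, 0.707, 0.0, 0.0]
contact_force: [-1.2, -0.3, 3.6]
width: 0.002
t: 13.9
position: [649.2, -58.0, 22.3]
ee_rot: [0.707, 0.707, 0.0, 0.0]
contact_force: [-0.7, -0.9, 5.9]
width: 0.001
t: 14.15
position: [649.3, -58.0, 21.5]
ee_rot: [0.707, 0.707, 0.0, 0.0]
contact_force: [-1.7, -0.3, 6.0]
width: -0.002
```

It gives, so the soft foot is at the back right. I finish this press past 8 N.

```bash

python3 -m crank '0 0 0.025 0 1;0 0 0 0 1'
python3 -m crank '0 0 0.025 0 1;0 0 0 0 1'
python3 -m crank '0 0 0.025 0 1;0 0 0 0 1'
python3 -m crank '0 0 0.025 0 1;0 0 0 0 1'
```

```text
t: 14.4
position: [649.4, -58.1, 20.6]
ee_rot: [0.707, 0.707, 0.0, 0.0]
contact_force: [-1.5, -0.8, 6.6]
width: 0.001
t: 14.65
position: [649.4, -58.1, 19.7]
ee_rot: [0.707, 0.707, 0.0, 0.001]
contact_force: [-0.8, -0.4, 7.6]
width: 0.001
t: 14.9
position: [649.5, -58.1, 19.4]
ee_rot: [0.707, 0.707, 0.0, 0.001]
contact_force: [-2.1, -0.9, 9.2]
width: -0.0
t: 15.15
position: [649.5, -58.1, 19.2]
ee_rot: [0.707, 0.707, 0.001, 0.001]
contact_force: [-3.5, 0.0, 14.7]
width: 0.001
```

It sank 4.8 mm and stopped at 19.2 mm under 15 N: the back right foot is the soft one. I move outside the BR wedge, whose head's outer face is near y=-123.

```bash

python3 -m crank '0 0 -0.3 0 1;0 0 -0.7 0 1;-0.9 0 -0.2 0 1;-0.9 0 0 0 1;-0.9 0.03 0 0 1;0 0 0 0 1;0 0 0.5 0 1;0 0 0.2 0 1;0 0 0 0 1'; python3 - <<'E'
from h import *
import pickle
s=st(); d=eyes.snapshot("wrist"); pickle.dump((s,d),open("w5.pkl","wb")); cv2.imwrite("pics/w5.png",d["frame"][:,:,::-1])
d=eyes.snapshot("scene"); cv2.imwrite("pics/s5.png",cv2.resize(d["frame"][150:300,200:400,::-1],None,fx=4,fy=4))
E
```

```text
t: 16.27
position: [649.2, -164.9, 35.9]
ee_rot: [0.707, 0.707, -0.001, -0.001]
contact_force: [0.6, 0.7, -0.4]
width: -0.0
t 16.27 pos [ 649.2 -164.9   35.9] x [-0.     1.     0.001] z [-0.002  0.001 -1.   ] F [ 0.6  0.7 -0.4] w -0.0
```

View pics/w5.png

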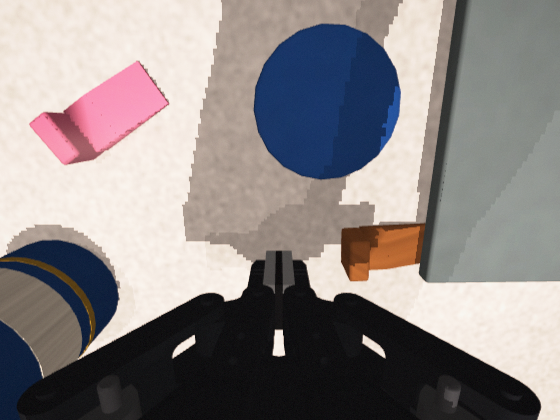

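View pics/s5.png

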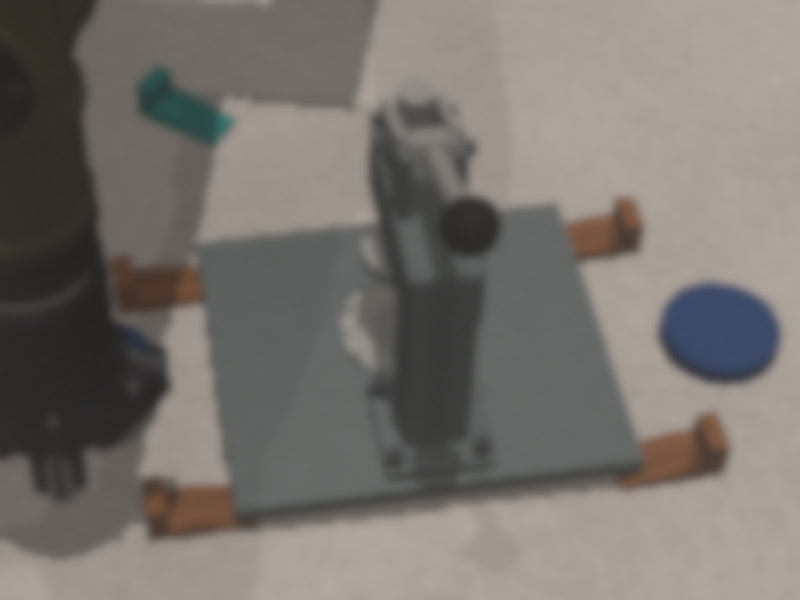

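The fingers are outside the wedge head, whose outer face runs (342,229)–(347,280). The low tin at (327,100) is well clear and tin_2 is at lower left.

```bash
python3 -c "
from h import *
import pickle,cv2
s,d=pickle.load(open('w5.pkl','rb'))
for u,v,h in [(342,229,26),(348,280,0),(369,279,0),(327,180,38),(427,282,24),(375,226,0),(424,222,8),(424,264,8)]:
    p,w=wray(s,d,u,v);print((p+w*(h-p[2])/w[2]).round(1))
cv2.imwrite('pics/c_w5.png',cv2.resize(d['frame'][200:300,240:440,::-1],None,fx=4,fy=4,interpolation=2))"
```

```text
[ 631.1 -130.    26. ]
[ 678.  -117.4    0. ]
[ 677.2 -103.     0. ]
[ 601.3 -141.8   38. ]
[665.5 -76.5  24. ]
[ 638.5 -102.6    0. ]
[633.  -75.3   8. ]
[661.7 -71.2   8. ]
```

View pics/c_w5.png

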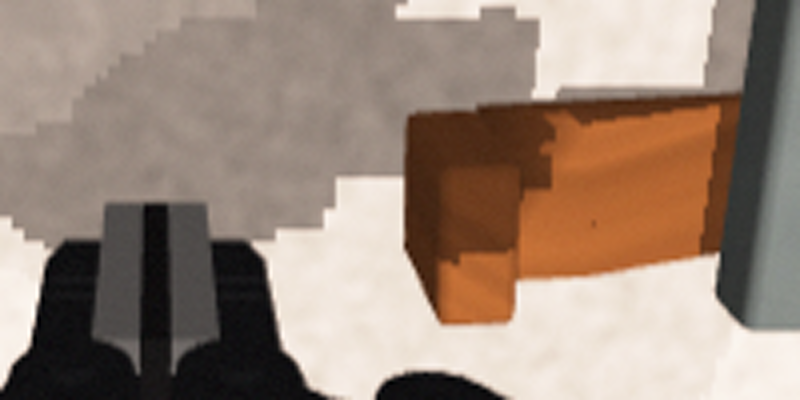

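```bash
python3 -c "
from h import *
import pickle,cv2
s,d=pickle.load(open('w5.pkl','rb'))
for u,v,h in [(440,167,26),(521,165,26),(516,322,26),(440,322,26),(405,118,0),(405,248,0)]:
    p,w=wray(s,d,240+u/4,200+v/4);print((p+w*(h-p[2])/w[2]).round(1))"
```

```text
[ 638.7 -125.    26. ]
[ 638.4 -113.6   26. ]
[ 663.3 -112.    26. ]
[ 663.3 -123.2   26. ]
[ 640.9 -124.4    0. ]
[ 664.3 -122.9    0. ]
```

```bash

python3 -m crank '0 0.04 0.3 0 1;0 0 0.3 0 1;0.2 0 0.05 0 1;0.2 0 0 0 1;0 0 0 0 1'
```

```text
t: 17.0
position: [651.9, -149.0, 11.2]
ee_rot: [0.707, 0.707, 0.0, 0.0]
contact_force: [0.6, -0.4, -0.0]
width: 0.002
```

```bash

python3 -m crank '0.1 -0.01 0.04 0 1;0.1 0 0 0 1;0 0 0 0 1'
python3 -m crank '0.1 0 0 0 1;0 0 0 0 1'; python3 - <<'E'
from h import *
import pickle
s=st(); d=eyes.snapshot("wrist"); pickle.dump((s,d),open("w6.pkl","wb")); 
cv2.imwrite('pics/c_w6.png',cv2.resize(d['frame'][190:300,240:440,::-1],None,fx=4,fy=4,interpolation=2))
E
```

```text
t: 17.38
position: [651.3, -141.6, 9.4]
ee_rot: [0.707, 0.707, 0.0, -0.0]
contact_force: [0.6, 0.6, -0.0]
width: 0.003
t: 17.62
position: [651.3, -137.7, 9.3]
ee_rot: [0.707, 0.707, 0.0, -0.0]
contact_force: [-0.1, 0.2, -0.0]
width: -0.002
t 17.62 pos [ 651.3 -137.7    9.3] x [0. 1. 0.] z [-0.  0. -1.] F [-0.1  0.2 -0. ] w -0.0
```

View pics/c_w6.png

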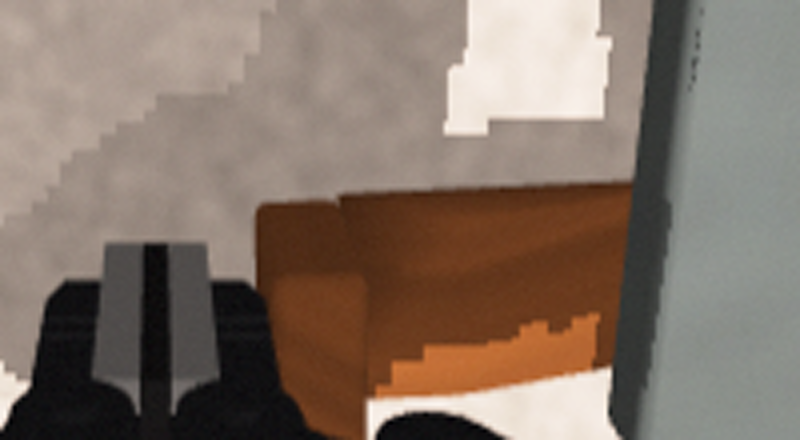

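The finger is at the head with its face square to it. I push in small steps and watch the force.

```bash

python3 -m crank '0.06 0 0 0 1;0.06 0 0 0 1'
python3 -m crank '0.06 0 0 0 1;0.06 0 0 0 1'
python3 -m crank '0.06 0 0 0 1;0.06 0 0 0 1'
python3 -m crank '0.06 0 0 0 1;0.06 0 0 0 1;0.06 0 0 0 1'; python3 - <<'E'
from h import *
import pickle
s=st(); d=eyes.snapshot("wrist"); pickle.dump((s,d),open("w7.pkl","wb")); 
cv2.imwrite('pics/c_w7.png',cv2.resize(d['frame'][190:300,240:440,::-1],None,fx=4,fy=4,interpolation=2))
E
```

```text
t: 17.92
position: [651.3, -133.1, 9.3]
ee_rot: [0.707, 0.707, -0.0, 0.0]
contact_force: [-0.1, -0.4, -0.8]
width: -0.003
t: 18.18
position: [651.3, -128.1, 9.3]
ee_rot: [0.707, 0.707, -0.0, 0.0]
contact_force: [0.0, -1.2, 0.1]
width: -0.0
t: 18.42
position: [651.3, -123.3, 9.3]
ee_rot: [0.707, 0.707, -0.0, 0.0]
contact_force: [0.2, -0.3, 0.6]
width: 0.003
t: 18.8
position: [651.3, -116.1, 9.3]
ee_rot: [0.707, 0.707, -0.0, -0.0]
contact_force: [0.4, -0.2, 0.1]
width: 0.001
t 18.8 pos [ 651.3 -116.1    9.3] x [0.001 1.    0.   ] z [-0.  0. -1.] F [ 0.4 -0.2  0.1] w 0.0
```

View pics/c_w7.png

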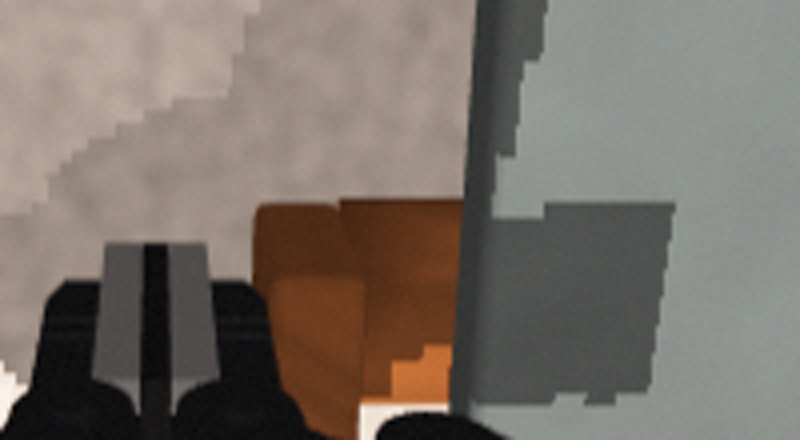

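The wedge slides in straight, with about 12 mm of gap left. I continue.

```bash

python3 -m crank '0.05 0 0 0 1;0.05 0 0 0 1'
python3 -m crank '0.05 0 0 0 1;0.05 0 0 0 1'
python3 -m crank '0.04 0 0 0 1;0 0 0 0 1'
python3 -m crank '0.025 0 0 0 1;0 0 0 0 1'; python3 - <<'E'
from h import *
import pickle
s=st(); d=eyes.snapshot("wrist"); pickle.dump((s,d),open("w8.pkl","wb")); 
cv2.imwrite('pics/c_w8.png',cv2.resize(d['frame'][190:300,240:440,::-1],None,fx=4,fy=4,interpolation=2))
E
```

```text
t: 19.1
position: [651.3, -112.2, 9.3]
ee_rot: [0.707, 0.707, -0.0, 0.0]
contact_force: [-0.5, 0.2, -0.5]
width: -0.0
t: 19.35
position: [651.3, -108.2, 9.3]
ee_rot: [0.707, 0.707, 0.0, 0.0]
contact_force: [0.4, 0.2, -0.5]
width: -0.003
t: 19.6
position: [651.3, -106.5, 9.3]
ee_rot: [0.707, 0.707, 0.0, -0.0]
contact_force: [0.2, 0.2, -0.0]
width: -0.002
t: 19.85
position: [651.3, -105.6, 9.3]
ee_rot: [0.707, 0.707, 0.0, -0.0]
contact_force: [1.0, -0.6, 1.1]
width: 0.001
t 19.85 pos [ 651.3 -105.6    9.3] x [0.001 1.    0.   ] z [-0.  0. -1.] F [ 1.  -0.6  1.1] w 0.0
```

View pics/c_w8.png

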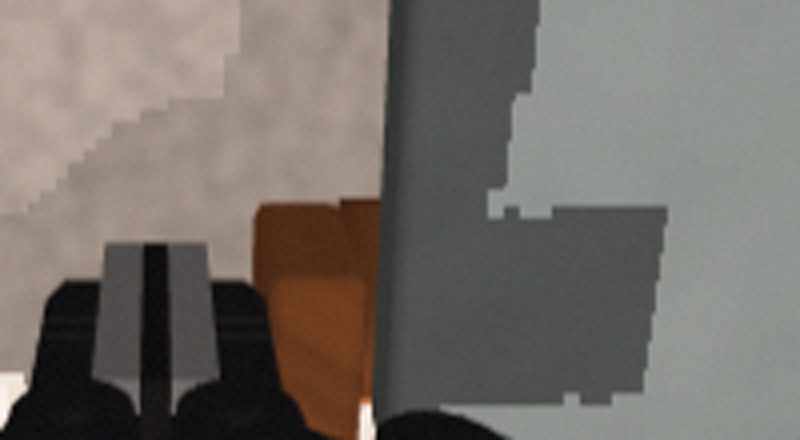

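About 1.5–2 mm remains. I use finer steps and watch for the stop.

```bash

python3 -m crank '0.02 0 0 0 1;0 0 0 0 1'
python3 -m crank '0.0125 0 0 0 1;0 0 0 0 1'
python3 -m crank '0.0125 0 0 0 1;0 0 0 0 1'
```

```text
t: 20.15
position: [651.3, -104.9, 9.3]
ee_rot: [0.707, 0.707, 0.0, -0.0]
contact_force: [-1.0, -0.2, -0.4]
width: 0.002
t: 20.4
position: [651.3, -104.3, 9.3]
ee_rot: [0.707, 0.707, 0.0, 0.0]
contact_force: [0.3, 0.1, -1.0]
width: 0.0
t: 20.65
position: [651.3, -103.8, 9.3]
ee_rot: [0.707, 0.707, 0.0, -0.0]
contact_force: [-0.8, 0.1, 0.7]
width: 0.002
```

```bash

python3 -m crank '0.0125 0 0 0 1;0 0 0 0 1'
python3 -m crank '0.0125 0 0 0 1;0 0 0 0 1'
python3 - <<'E'
from h import *
import pickle
s=st(); d=eyes.snapshot("wrist"); pickle.dump((s,d),open("w9.pkl","wb")); 
cv2.imwrite('pics/c_w9.png',cv2.resize(d['frame'][220:300,280:380,::-1],None,fx=7,fy=7,interpolation=2))
E
```

```text
t: 20.9
position: [651.3, -103.3, 9.3]
ee_rot: [0.707, 0.707, 0.0, -0.0]
contact_force: [0.4, -0.9, 0.1]
width: 0.003
t: 21.15
position: [651.3, -102.8, 9.3]
ee_rot: [0.707, 0.707, 0.0, -0.0]
contact_force: [-0.5, 0.6, 0.9]
width: -0.002
t 21.15 pos [ 651.3 -102.8    9.3] x [0.001 1.    0.   ] z [ 0.  0. -1.] F [-0.5  0.6  0.9] w -0.0
```

View pics/c_w9.png

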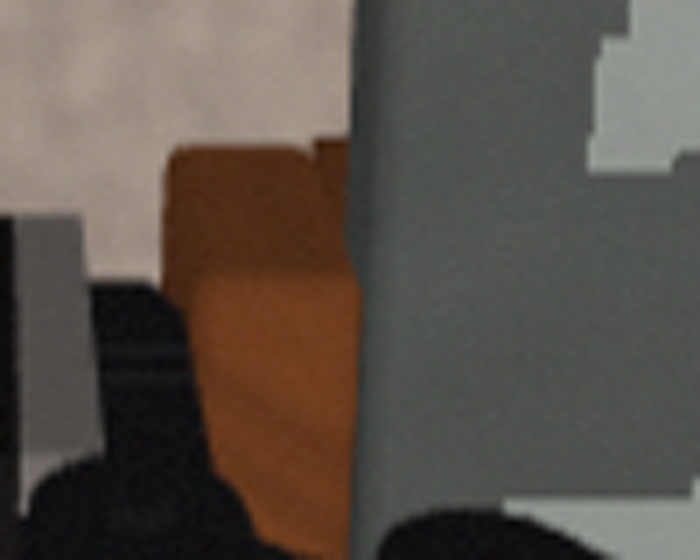

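```bash

python3 -m crank '0.01 0 0 0 1;0 0 0 0 1'
python3 -m crank '0.01 0 0 0 1;0 0 0 0 1'
python3 -m crank '0.01 0 0 0 1;0 0 0 0 1'
```

```text
t: 21.45
position: [651.3, -102.5, 9.3]
ee_rot: [0.707, 0.707, 0.0, 0.0]
contact_force: [0.2, 0.1, -0.6]
width: 0.004
t: 21.7
position: [651.4, -102.3, 9.4]
ee_rot: [0.707, 0.707, -0.0, 0.0]
contact_force: [0.3, -0.6, -0.9]
width: 0.0
t: 21.95
position: [651.4, -102.2, 9.3]
ee_rot: [0.707, 0.707, -0.0, 0.0]
contact_force: [0.9, -2.8, 0.3]
width: -0.003
```

```bash

python3 -m crank '0.01 0 0 0 1;0 0 0 0 1;0 0 0 0 1'; python3 - <<'E'
from h import *
import pickle
s=st(); d=eyes.snapshot("wrist"); pickle.dump((s,d),open("w10.pkl","wb")); 
cv2.imwrite('pics/c_w10.png',cv2.resize(d['frame'][220:300,280:380,::-1],None,fx=7,fy=7,interpolation=2))
E
```

```text
t: 22.32
position: [651.4, -102.1, 9.3]
ee_rot: [0.708, 0.707, -0.0, 0.001]
contact_force: [0.3, -6.1, -1.5]
width: 0.0
t 22.32 pos [ 651.4 -102.1    9.3] x [ 0.001  1.    -0.001] z [ 0.    -0.001 -1.   ] F [ 0.3 -6.1 -1.5] w 0.0
```

View pics/c_w10.png

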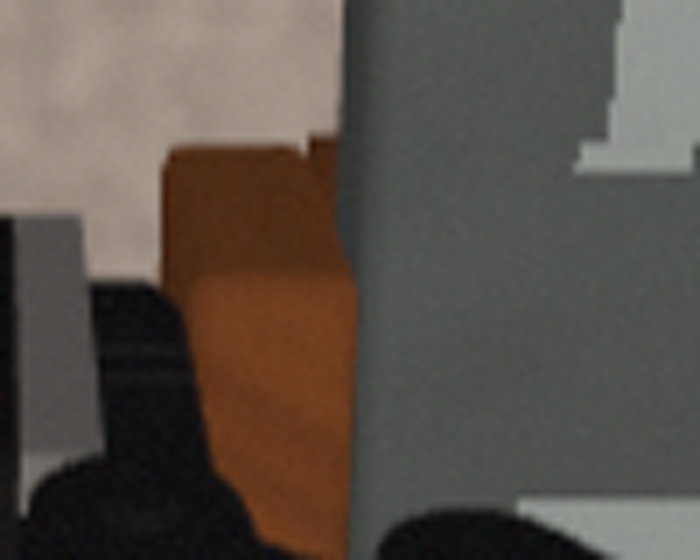

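The force rose sharply (6 N for 0.1 mm), so the head is home against the plate edge at the expected depth. I retreat and go for the check press.

```bash

python3 -m crank '-0.2 0 0 0 1;-0.5 0 0 0 1;0 0 0 0 1;0 0 -0.7 0 1;0 0 -0.6 0 1;0 0 0 0 1'; python3 - <<'E'
from h import *
import pickle
s=st(); d=eyes.snapshot("wrist"); pickle.dump((s,d),open("w11.pkl","wb")); 
cv2.imwrite('pics/c_w11.png',cv2.resize(d['frame'][180:300,240:420,::-1],None,fx=4,fy=4,interpolation=2))
E
```

```text
t: 23.12
position: [653.1, -129.5, 63.5]
ee_rot: [0.707, 0.707, 0.002, 0.002]
contact_force: [0.2, 0.1, 0.0]
width: 0.001
t 23.12 pos [ 653.1 -129.5   63.5] x [ 0.001  1.    -0.   ] z [ 0.005 -0.    -1.   ] F [0.2 0.1 0. ] w 0.0
```

View pics/c_w11.png

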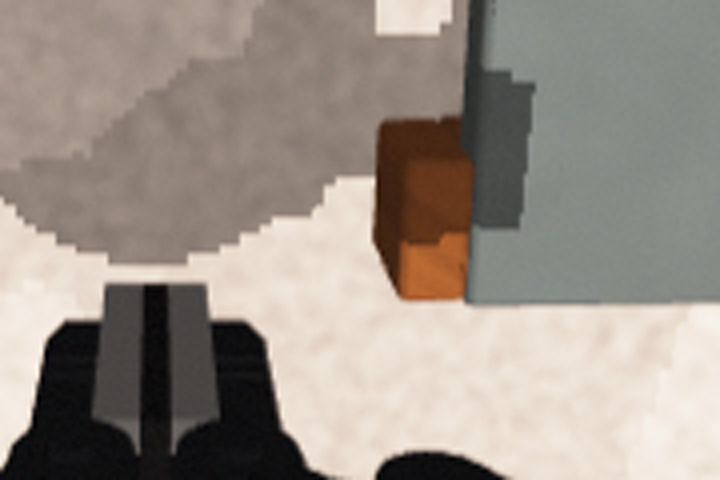

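The head (crop (375–470,118–298)) sits flat against the edge with no gap. Now the check press.

```bash

python3 -m crank '0.9 -0.05 0 0 1;0.88 0 0 0 1;0 0 0.5 0 1;0 0 0.3 0 1;0 0 0 0 1'
python3 -m crank '0 0 0.05 0 1;0 0 0 0 1'
```

```text
t: 23.8
position: [647.5, -58.2, 27.1]
ee_rot: [0.708, 0.707, -0.001, -0.002]
contact_force: [-0.5, 0.0, -0.0]
width: 0.002
t: 24.05
position: [649.7, -58.5, 27.7]
ee_rot: [0.708, 0.707, 0.0, 0.0]
contact_force: [-0.9, 0.7, -0.1]
width: 0.001
```

```bash

python3 -m crank '0 0 0.05 0 1;0 0 0 0 1'
python3 -m crank '0 0 0.025 0 1;0 0 0 0 1'
python3 -m crank '0 0 0.025 0 1;0 0 0 0 1'
python3 -m crank '0 0 0.025 0 1;0 0 0 0 1'
```

```text
t: 24.3
position: [649.4, -58.2, 25.4]
ee_rot: [0.707, 0.707, 0.0, 0.0]
contact_force: [-0.4, 0.4, -0.1]
width: -0.002
t: 24.55
position: [649.3, -58.1, 24.3]
ee_rot: [0.707, 0.707, -0.0, -0.0]
contact_force: [-0.0, 0.6, -0.6]
width: -0.002
t: 24.8
position: [649.4, -58.1, 23.7]
ee_rot: [0.707, 0.707, 0.0, 0.0]
contact_force: [-0.8, 0.3, 3.8]
width: -0.0
t: 25.05
position: [649.4, -58.1, 23.6]
ee_rot: [0.707, 0.707, 0.0, 0.0]
contact_force: [-3.8, -0.4, 8.5]
width: -0.004
```

```bash

python3 -m crank '0 0 0.025 0 1;0 0 0 0 1;0 0 0 0 1;0 0 0 0 1'
python3 -m crank '0 0 -0.2 0 1;0 0 -0.6 0 1;-0.7 0 -0.4 0 1;-0.9 0 0 0 1;-0.5 0 0 0 1;0 0 -0.5 0 1;0 -0.2 -0.5 0 1;0 0 0 0 1;0 0 0 0 1'
python3 - <<'E'
from h import *
import pickle
s=st(); d=eyes.snapshot("wrist"); pickle.dump((s,d),open("w12.pkl","wb")); 
cv2.imwrite('pics/w12.png',d['frame'][:,:,::-1])
for n in("scene","side"):
    d=eyes.snapshot(n); cv2.imwrite(f"pics/{n}12.png",d["frame"][:,:,::-1])
a=cv2.imread("pics/scene12.png")[170:300,205:405]; cv2.imwrite("pics/c_scene12.png",cv2.resize(a,None,fx=4,fy=4,interpolation=2))
E
```

```text
t: 25.55
position: [649.5, -58.1, 23.6]
ee_rot: [0.707, 0.707, 0.0, 0.001]
contact_force: [-3.8, -0.4, 13.5]
width: 0.001
t: 26.68
position: [641.0, -141.6, 109.1]
ee_rot: [0.707, 0.707, -0.0, -0.0]
contact_force: [0.0, 0.4, 0.1]
width: -0.0
t 26.68 pos [ 641.  -141.6  109.1] x [0. 1. 0.] z [-0.  0. -1.] F [0.  0.4 0.1] w -0.0
```

View pics/w12.png

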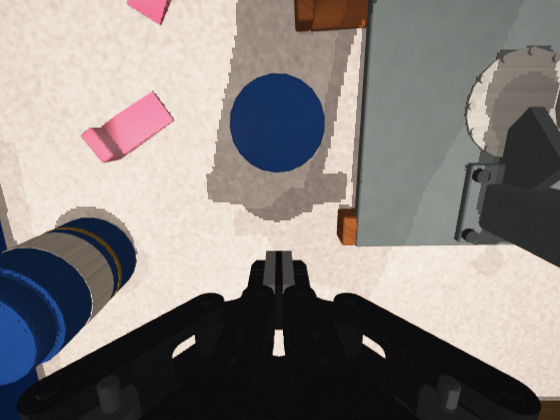

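View pics/c_scene12.png

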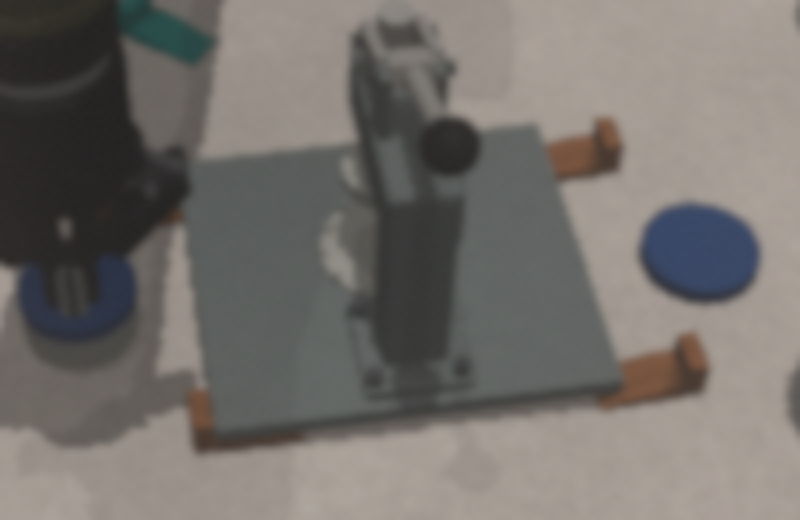

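View pics/side12.png

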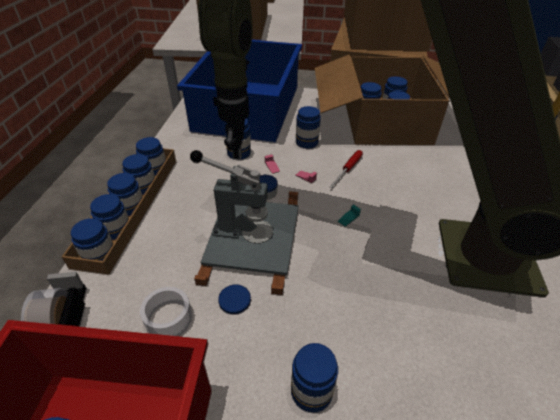

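The BR wedge is home at scene crop (205,420). The press corners, lid, ball and other wedges are at the same pixels as at the start, and the arm is clear of everything.

```bash
python3 -c "
from bench import job
print(job.finish_job())"
```

```text
the job is handed in; nothing more can be done
None
```

The soft foot is at the back right corner. The wedge there is now pushed home, and the corner stands solid. I handed the job in at about 27 s of the 67 s allowed.

- **Finding the foot:** I pressed all four corners slowly to 13–15 N. Back left, front left and front right held at 24.0 mm. Back right sank from 24 to 19.2 mm and stopped there.
- **Wedge:** I pushed the back right wedge in until its head met the plate's edge. The force rose to 6 N within about 0.1 mm, and the wrist picture showed the head flat against the edge with no gap.
- **Check press:** The back right corner held at 23.6 mm under 13.5 N, so it moved about 0.4 mm instead of 5 mm.
- **Surroundings:** In the last pictures the press, the lid, the low tin and the front left and back left wedges looked unmoved. The front right wedge was only partly in view, but nothing came near it after its corner was pressed.
- **Disagreement:** The side camera put the plate corners 5–8 mm off along x from the other views. I worked from the wrist and scene cameras, and later wrist views and the contacts agreed with those.

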